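# Make up the gluing and the polishing kit

### The job

Make up two bench kits from the stock on the bench: the gluing kit in the red tray is the white glue bottle and the spring clamp; the polishing kit in the blue tray is the amber shellac bottle, the white mixing cup and the cork sanding block. Stand the bottles and the cup upright in the square bays, one to a bay, and lay the clamp and the cork block flat in the long bays, everything down on the tray floor; set the glass shellac bottle down gently. Leave the green solvent bottle, the wax tin and the roll of tape standing where they are.

Things in the scene. Friction and masses are not known exactly. Their poses are not given: they have to be found in the camera images.
- red_tray: the gluing kit's tray: red plastic tray, fixed, 90 x 295 mm outside, 18 mm high, floor 4 mm, walls and dividers 5 mm thick. Origin: centre of its underside; x across, y along its length, z up. Three bays in a row along y, each 80 mm wide in x: two square bays 75 mm long centred at y = -105 and -25 mm, the long bay 125 mm long centred at y = +80 mm
- blue_tray: the polishing kit's tray: blue plastic tray, fixed, 90 x 295 mm outside, 18 mm high, floor 4 mm, walls and dividers 5 mm thick. Origin: centre of its underside; x across, y along its length, z up. Three bays in a row along y, each 80 mm wide in x: two square bays 75 mm long centred at y = -105 and -25 mm, the long bay 125 mm long centred at y = +80 mm
- glue_bottle: white plastic glue bottle with a yellow label band and a red nozzle cap; body 48 mm in diameter and straight up to 62 mm, 94 mm high in all, about 130 g. Origin: centre of its underside, z up; it starts standing upright on the bench, any yaw
- shellac_bottle: amber glass bottle of shellac with a white paper label and a black screw cap; body 48 mm in diameter and straight up to 62 mm, 94 mm high in all, about 190 g. Origin: centre of its underside, z up; it starts standing upright on the bench, any yaw
- mixing_cup: empty open white plastic mixing cup, rigid, 50 mm in diameter at the foot and 53 mm at the rim, 60 mm high, wall 2.5 mm, 30 g. Origin: centre of its underside, z up; it starts standing upright on the bench, any yaw
- spring_clamp: black plastic spring clamp with orange jaw pads and handle ends, closed, rigid, lying flat on its side, 30 mm high, 102 mm long, 54 mm wide over the handle ends, about 90 g. Origin: under its pivot, at the bench; x points to the jaws (50 mm ahead; handle ends 52 mm back), z up. Grip it at the pivot: a block 30 mm long in x, 34 mm wide in y
- cork_block: brown cork sanding block lying flat, 100 mm long (x), 55 mm wide (y), 40 mm high, about 70 g. Origin: centre of its underside, z up
- solvent_bottle: stock that stays: green glass bottle with a white label and a white screw cap, same shape as the shellac bottle (48 mm in diameter, 94 mm high). Origin: centre of its underside, z up; it starts standing upright on the bench, any yaw
- wax_tin: stock that stays: flat round brass tin of wax with a yellow lid, 69 mm in diameter, 28 mm high. Origin: centre of its underside, z up; it starts standing upright on the bench, any yaw
- tape_roll: stock that stays: green roll of tape lying flat, 90 mm outside and 76 mm inside diameter, 24 mm high. Origin: centre of its underside, z up; it starts standing upright on the bench, any yaw

How it is judged:
At the end, for the whole second after the job is handed in: Glue bottle in a square bay of the red tray, clamp in its long bay; shellac bottle and cup in the square bays of the blue tray, cork block in its long bay: on the floor within 5 mm, level within 0.12 rad, within 25 mm of the bays' centre line, between the bay's ends, at rest, released (x of glue_bottle in the frame of red_tray between -0.025 and 0.025 m and y of glue_bottle in the frame of red_tray between -0.135 and 0.005 m and z of each of glue_bottle, spring_clamp in the frame of red_tray below 0.009 m and angle between each of glue_bottle, shellac_bottle, mixing_cup, spring_clamp, cork_block's own z axis and vertical below 0.12 rad and linear speed of each of glue_bottle, shellac_bottle, mixing_cup, spring_clamp, cork_block below 0.02 m/s and x of shellac_bottle in the frame of blue_tray between -0.025 and 0.025 m and y of shellac_bottle in the frame of blue_tray between -0.135 and 0.005 m and z of each of shellac_bottle, mixing_cup, cork_block in the frame of blue_tray below 0.009 m and x of mixing_cup in the frame of blue_tray between -0.025 and 0.025 m and y of mixing_cup in the frame of blue_tray between -0.135 and 0.005 m and x of spring_clamp in the frame of red_tray between -0.025 and 0.025 m and y of spring_clamp in the frame of red_tray between 0.025 and 0.135 m and x of cork_block in the frame of blue_tray between -0.025 and 0.025 m and y of cork_block in the frame of blue_tray between 0.025 and 0.135 m); the robot touches nothing.
It fails at once if the green solvent bottle is shifted more than 30 mm or tipped over (distance of solvent_bottle from where it was at the start of the episode above 0.03 m or angle between solvent_bottle's own z axis and vertical above 0.4 rad).
It fails at once if the wax tin is shifted more than 30 mm or tipped over (distance of wax_tin from where it was at the start of the episode above 0.03 m or angle between wax_tin's own z axis and vertical above 0.4 rad).
It fails at once if the roll of tape is shifted more than 30 mm or tipped over (distance of tape_roll from where it was at the start of the episode above 0.03 m or angle between tape_roll's own z axis and vertical above 0.4 rad).
It fails at once if the glass shellac bottle is dropped or banged into its tray (faster than 0.4 m/s in the last 10 mm) (linear speed of shellac_bottle above 0.4 m/s and z of shellac_bottle in the frame of blue_tray below 0.014 m and x of shellac_bottle in the frame of blue_tray between -0.045 and 0.045 m and y of shellac_bottle in the frame of blue_tray between -0.148 and 0.148 m).
It also fails if it takes over 125 s, if anything falls off the work surface, if the arm or the gripper's body presses on something with over 40 N, if the wrist force passes 120 N, or if a joint passes its speed limit or range.

### The arm

A 7-joint arm with a two-finger parallel gripper is mounted at the origin on the work surface. World frame = base frame: x ahead of the robot, y to its left, z up, the work surface at z = 0. Lengths are in m, angles in rad, forces in N, time in s.
With the tool pointing down it reaches from about 0.425 to 0.875 m from the base axis. Payload 4.7 kg.
Tool frame: the origin (TCP) lies between the finger pads; the fingertips stand 22 mm ahead of it and the grasp point (between the pads) lies 3 mm ahead of it; z points along the fingers, y is the line along which they close (so a half turn about z gives the same grasp; the last joint's range is limited). The gripper opens to 87 mm and grips with 3 to 60 N. Pads are 19 mm wide; open, the fingers measure 117 mm over their backs; the gripper's body (75 mm by 190 mm) begins 51 mm behind the grasp point.
Start: joints at [-1.129, 0.321, -0.07, 1.45, 0.023, 1.371, -0.057], TCP at [0.27, 0.591, 0.245] pointing down, gripper open.
Joint ranges: [-2.86, 2.86], [-0.3, 2.09], [-1.38, 1.24], [0.06, 2.45], [-1.56, 4.7], [0.09, 2.05], [-2.69, 2.69]. Speed limits (rad/s): [2.57, 2.57, 3.14, 3.14, 3.14, 3.14, 3.14].

### API

Orientations are given as a rotation vector (axis times angle).
In Python, from bench import ctrl gives the robot as it stands. The module is installed in compiled form; this text tells all that it offers.
- The arm moves only by the tool send_rows, never from a script. Its argument "motion" is a list of rows, each an object with "claw": the opening, from -1 (shut) to 1 (fully open); "slide": the shift along the tool's x, y, z in mm, a list of three; "delta_rot": the turn, a rotation vector about the tool's x, y, z in rad, a list of three. In form: [{"claw": claw, "slide": [x, y, z], "delta_rot": [ax, ay, az]}, ...]. A call has 1 to 5 rows; each row is the pose to reach, as a shift and turn from the pose commanded when the call began, along the tool's axes at that moment; what a row does not reach only later rows make up. A row lasts 1/10 s, in which the tool goes at most 50 mm and 8.59 degrees, less where a joint would pass 70% of its speed; a pose out of reach is approached as far as the arm can. A call with a gripper value outside its range is refused whole. The fingers move at their own pace and stop on an object; "grip_force" is the grip in N (left out, the last holds). Time passes only in rows, so rows that repeat a pose let the fingers close. It gives the time, the measured TCP pose, the force, the opening and the grip force at its end, in the units of the state.
- ctrl.get_state(): the state, without advancing time (a new reading comes with each control period).
- ctrl.get_image(name): name is "scene" or "top"; returns a dict with "color" (400x640x3 uint8, blue, green, red), "fx", "fy", "cx", "cy" (pixels), "pose" (4x4, takes a point from camera to world coordinates). Camera axes: x right, y down, z forward; pixel columns grow to the right and rows downward; lengths in m; the calibration is good to about 2 mm. A picture is of the moment at which its call begins. There is no depth.
- ctrl.close_job(): hands the job in; it is judged then, once.
The state is a dict: "time": time; "joint_positions": joint angles; "qd": joint speeds; "joint_torque": joint torques, N m; "position": TCP position; "tool_rot": TCP orientation; "ft_force": force on the tool from outside, world axes, zero at the start; "torque": the same for the moment, N m; "grip_width": opening from 0.0 (shut) to 1.0 (fully open); "grip_force": force on a finger pad.
Only numpy, scipy, OpenCV 4.12 (cv2) and the standard library are available. Lean on these libraries where they do the work, as an engineer would, in place of code of your own. Each camera call takes 0.05 s, during which the arm holds its last target. There are 200 camera calls.

## Working session

There is one attempt and no reset: what is moved stays moved. The work goes in short steps, Python scripts to look and compute and a tool call to move; the robot and the scene stay as the last step left them, time stands still between calls to the robot, and variables do not carry over. Pictures are saved under pics/ and viewed, at most 14 in all, crops included, and the job is handed in when it is done.

Besides the shell and the picture viewer there is one more tool, called after ">>>" as a command line: name --argument value ..., lists and objects as JSON in quotes. send_rows: Moves the arm, as the interface text tells. Its arguments: {"type":"object","properties":{"motion":{"type":"array","items":{"type":"object","properties":{"claw":{"type":"number"},"slide":{"type":"array","items":{"type":"number"}},"delta_rot":{"type":"array","items":{"type":"number"}}}}},"grip_force":{"type":"number"}},"required":["motion"]}

```bash
mkdir -p pics; python3 - <<'E'
from bench import ctrl
import cv2,numpy as np
np.set_printoptions(precision=4,suppress=True)
for n in("scene","top"):
    d=ctrl.get_image(n);cv2.imwrite(f"pics/{n}0.png",d["color"]);print(n,d["fx"],d["fy"],d["cx"],d["cy"]);print(d["pose"])
s=ctrl.get_state();print({k:np.round(v,3) for k,v in s.items()})
E
```

```text
scene 386.79063445018505 386.79063445018505 319.5183905827838 198.34444257935502
[[ 0.775   0.5469 -0.3166  0.8308]
 [ 0.6318 -0.6641  0.3997 -0.411 ]
 [ 0.0084 -0.5098 -0.8602  0.9395]
 [ 0.      0.      0.      1.    ]]
top 389.5505244626522 389.5505244626522 316.29515066647593 202.98884370019644
[[-0.0166 -0.99    0.1399  0.3508]
 [-0.9999  0.0166 -0.0009  0.0175]
 [-0.0014 -0.1399 -0.9902  1.1747]
 [ 0.      0.      0.      1.    ]]
{'time': np.float64(0.1), 'joint_positions': array([-1.129,  0.322, -0.07 ,  1.452,  0.023,  1.371, -0.057]), 'qd': array([ 0.001, -0.002, -0.001, -0.003,  0.001,  0.001, -0.001]), 'joint_torque': array([ -0.001, -49.257,  -0.406, -31.34 ,  -0.064,   0.039,   0.   ]), 'position': array([0.27 , 0.591, 0.244]), 'tool_rot': array([-0.667, -3.07 ,  0.003]), 'ft_force': array([ 0.405, -0.139, -0.152]), 'torque': array([ 0.002, -0.006, -0.05 ]), 'grip_force': np.float64(0.0), 'grip_width': np.float64(1.001)}
```

View pics/top0.png

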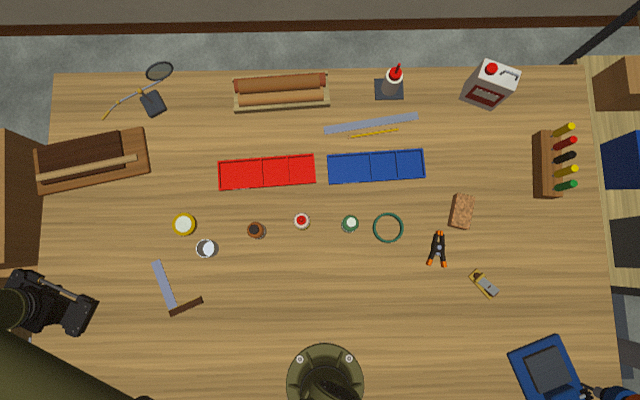

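View pics/scene0.png

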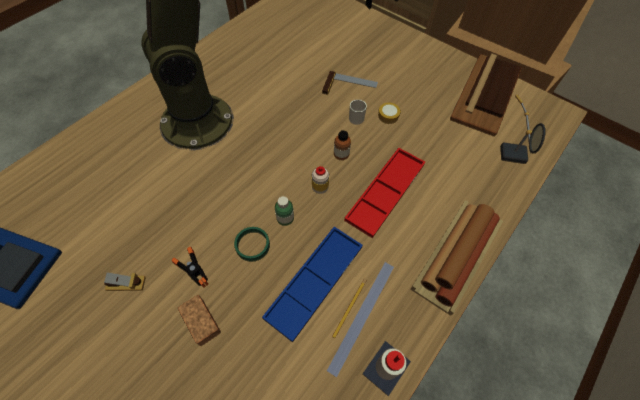

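The top view shows the red tray at px (267,172) and the blue tray at (376,166), both with the long bay on the left (+y). The tin is at (184,224), cup (207,248), shellac (256,230), glue (302,220), solvent (350,223), tape (388,227), cork (461,211) and clamp (437,248). The scene view shows the same layout.

```bash
cat > h.py <<'E'
from bench import ctrl
import cv2,numpy as np
np.set_printoptions(precision=4,suppress=True)
def ray(d,uv):
    uv=np.atleast_2d(uv);c=np.c_[(uv[:,0]-d["cx"])/d["fx"],(uv[:,1]-d["cy"])/d["fy"],np.ones(len(uv))]
    return d["pose"][:3,3],c@d["pose"][:3,:3].T
def plane(d,uv,z):
    o,r=ray(d,uv);return o+r*((z-o[2])/r[:,2])[:,None]
def proj(d,p):
    T=np.linalg.inv(d["pose"]);c=np.atleast_2d(p)@T[:3,:3].T+T[:3,3]
    return np.c_[d["fx"]*c[:,0]/c[:,2]+d["cx"],d["fy"]*c[:,1]/c[:,2]+d["cy"]]
E
cat > m.py <<'E'
from h import *
d=ctrl.get_image("top");im=d["color"];hsv=cv2.cvtColor(im,cv2.COLOR_BGR2HSV)
crop=cv2.resize(im[140:280,165:485],None,fx=2.5,fy=2.5,interpolation=cv2.INTER_CUBIC);cv2.imwrite("pics/crop0.png",crop)
def m(lo,hi,box):
    k=cv2.inRange(hsv,lo,hi);z=np.zeros_like(k);x0,y0,x1,y1=box;z[y0:y1,x0:x1]=k[y0:y1,x0:x1];return z
def tray(name,k):
    c=max(cv2.findContours(k,0,2)[0],key=cv2.contourArea)
    p=plane(d,c[:,0].astype(float),.018)[:,:2]
    (cx,cy),wh,a=cv2.minAreaRect(p.astype(np.float32));b=cv2.boxPoints(((cx,cy),wh,a))
    print(name,cx,cy,wh,a);
tray("red",m((0,150,80),(8,255,255),(205,140,325,200))|m((172,150,80),(180,255,255),(205,140,325,200)))
tray("blue",m((105,120,50),(130,255,255),(320,140,435,200)))
def circ(name,k,z):
    c=max(cv2.findContours(k,0,1)[0],key=cv2.contourArea);p=plane(d,c[:,0].astype(float),z)
    (q,r)=cv2.minEnclosingCircle(p[:,:2].astype(np.float32));M=cv2.moments(k,True)
    print(name,"circle",q,r,"cent",plane(d,[M["m10"]/M["m00"],M["m01"]/M["m00"]],z)[0],"px",c[:,0].min(0),c[:,0].max(0))
circ("tape",m((35,60,20),(90,255,255),(368,205,408,248)),.024)
circ("tin",m((20,120,120),(35,255,255),(168,208,200,240)),.028)
circ("cup",m((0,0,120),(180,50,255),(190,233,222,265)),.06)
circ("gluecap",m((0,150,100),(8,255,255),(288,205,316,235)),.094)
circ("solvcap",m((0,0,130),(180,60,255),(338,210,362,238)),.094)
circ("shelcap",m((0,0,0),(180,255,45),(244,218,268,242)),.094)
# hsv of a few pixels
for p in((256,229),(302,220),(350,223),(461,211),(437,240),(207,248)):print(p,hsv[p[1],p[0]])
E
python3 m.py
```

```text
red 0.6137658357620239 0.166976198554039 (0.09339364618062973, 0.29612988233566284) 3.7504210472106934
blue 0.6252945065498352 -0.1659793257713318 (0.09124469757080078, 0.2939590513706207) 3.082432508468628
tape circle (0.4371063709259033, -0.1933152675628662) 0.045853570103645325 cent [ 0.4366 -0.1947  0.024 ] px [373 213] [403 242]
tin circle (0.45768508315086365, 0.4105420410633087) 0.036258768290281296 cent [0.4577 0.4117 0.028 ] px [171 212] [194 235]
cup circle (0.38454827666282654, 0.3361040949821472) 0.026817595586180687 cent [0.3841 0.3311 0.06  ] px [196 239] [214 257]
gluecap circle (0.45643436908721924, 0.05994308739900589) 0.012536420486867428 cent [0.4571 0.0602 0.094 ] px [297 216] [305 224]
solvcap circle (0.44866010546684265, -0.07897390425205231) 0.014200077392160892 cent [ 0.4482 -0.0774  0.094 ] px [346 217] [355 226]
shelcap circle (0.42236754298210144, 0.19198349118232727) 0.0014864851254969835 cent [0.4224 0.192  0.094 ] px [253 233] [254 233]
(256, 229) [ 8 48 58]
(302, 220) [  4 210 131]
(350, 223) [ 41  16 218]
(461, 211) [ 15 136 146]
(437, 240) [ 19 113 138]
(207, 248) [103  16 224]
```

View pics/crop0.png

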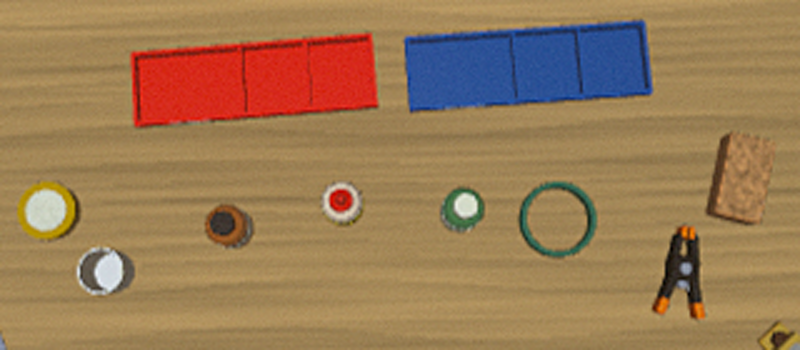

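The crop shows the shellac cap at crop (221,223), i.e. top px (253.4,229.2). The clamp pivot is at crop (685,268), px (439,247.2). The cork's top face is to the right of its darker side face. Next I'll zoom on the cork and clamp, and cross-check the estimates in the scene view.

```bash
cat > m2.py <<'E'
from h import *
t=ctrl.get_image("top");s=ctrl.get_image("scene")
print("shellac cap",plane(t,[253.4,229.2],.094)[0]); print("clamp pivot",plane(t,[439,247.2],.03)[0])
P={"sh":plane(t,[253.4,229.2],.094)[0],"gl":(.4567,.060,.094),"so":(.4484,-.078,.094),"cup":(.3845,.336,.06),"cl":plane(t,[439,247.2],.03)[0]}
a=cv2.resize(t["color"][188:270,425:480],None,fx=7,fy=7,interpolation=cv2.INTER_CUBIC)
b=cv2.resize(s["color"][90:345,170:430],None,fx=1.55,fy=1.55,interpolation=cv2.INTER_CUBIC)
def dot(p,c=(0,255,255)):
    q=proj(s,p)[0];cv2.circle(b,tuple(((q-[170,90]+.5)*1.55).astype(int)),2,c,-1)
for n,p in P.items():
    dot(p); dot((p[0],p[1],0),(255,0,255))
for (cx,cy,yw) in((.6145,.167,3.75),(.6255,-.166,3.08)):
    c,q=np.cos(np.radians(yw)),np.sin(np.radians(yw))
    for x,y in((.045,.1475),(-.045,.1475),(.045,-.1475),(-.045,-.1475),(0,-.105),(0,-.025),(0,.08)):
        dot((cx+c*x-q*y,cy+q*x+c*y,.018 if x else .004))
o=np.zeros((574,800,3),np.uint8);o[:a.shape[0],:385]=a;o[:b.shape[0],390:390+b.shape[1]]=b
cv2.imwrite("pics/mos1.png",o)
E
python3 m2.py
```

```text
shellac cap [0.4329 0.1923 0.094 ]
clamp pivot [ 0.3761 -0.3396  0.03  ]
```

View pics/mos1.png

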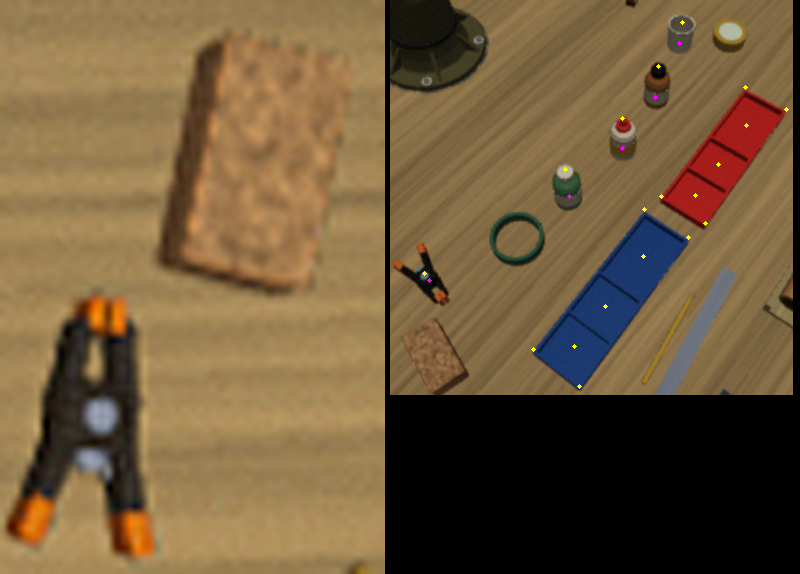

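The zoom shows the cork's top face corners at about (226,35), (352,58), (308,288) and (188,270). The clamp pivot is at (100,412), jaw tip (102,297) and handle ends (30,540)/(133,550). In the scene view, the projected estimates sit on the caps, bases and trays to within about 3 mm.

```bash
cat > m3.py <<'E'
from h import *
t=ctrl.get_image("top")
z=lambda l:np.array(l,float)/7+[424.5,187.5]
c=plane(t,z([(226,35),(352,58),(308,288),(188,270)]),.04);print(c[:,:2],"centre",c.mean(0));
for i in range(4):
    e=c[(i+1)%4]-c[i];print(np.linalg.norm(e)*1e3,np.degrees(np.arctan2(e[1],e[0])))
k=plane(t,z([(100,412),(102,297),(30,540),(133,550)]),.03);print(k[:,:2]);e=k[1]-(k[2]+k[3])/2;print(np.linalg.norm(e),np.degrees(np.arctan2(e[1],e[0])))
s=ctrl.get_state();print(s["position"],s["tool_rot"])
E
python3 m3.py
cat > go.py <<'E'
# usage: go.py x y z yawdeg(closing line, world)  -> slide (mm, tool axes) and turn about tool z
import sys
from h import *
from scipy.spatial.transform import Rotation as R
x,y,z,w=map(float,sys.argv[1:5]);s=ctrl.get_state();Q=R.from_rotvec(s["tool_rot"]).as_matrix()
ty=Q[:,1];cur=np.degrees(np.arctan2(ty[1],ty[0]));dw=(w-cur+90)%180-90
print("t",s["time"],"pos",s["position"],"closing",cur,"tilt z",Q[:,2],"q1,q7",s["joint_positions"][[0,6]])
print("slide",Q.T@(np.array([x,y,z])-s["position"])*1e3,"rotz",-np.radians(dw),"q7 after?")
E
python3 go.py .433 .192 .16 3
```

```text
[[ 0.5354 -0.3987]
 [ 0.5247 -0.451 ]
 [ 0.4282 -0.4256]
 [ 0.4365 -0.3762]] centre [ 0.4812 -0.4129  0.04  ]
53.451269749458675 -101.54947742597494
99.7981345357108 165.24572499221398
50.11742225111649 80.43378908200572
101.40070646341826 -12.801349142446032
[[ 0.3786 -0.3391]
 [ 0.4265 -0.3428]
 [ 0.3264 -0.3069]
 [ 0.3216 -0.3493]]
0.10361201920032835 -8.17272934009558
[0.2696 0.5913 0.2442] [-0.6667 -3.0699  0.001 ]
t 0.3 pos [0.2696 0.5913 0.2442] closing 65.4929331828502 tilt z [-0.0002 -0.0006 -1.    ] q1,q7 [-1.1289 -0.0569]
slide [-314.2988 -295.4721   84.388 ] rotz 1.0907074432695554 q7 after?
```

```bash
python3 go.py .384 .336 .12 3
```

```text
t 0.3 pos [0.2696 0.5913 0.2442] closing 65.4929331828502 tilt z [-0.0002 -0.0006 -1.    ] q1,q7 [-1.1289 -0.0569]
slide [-209.9799 -184.7458  124.3161] rotz 1.0907074432695554 q7 after?
```

>>> send_rows --motion '[{"claw":1,"slide":[-120,-106,70],"delta_rot":[0,0,0.7]},{"claw":1,"slide":[-120,-106,70],"delta_rot":[0,0,0.7]},{"claw":1,"slide":[-120,-106,70],"delta_rot":[0,0,0.7]},{"claw":1,"slide":[-120,-106,70],"delta_rot":[0,0,0.7]},{"claw":1,"slide":[-120,-106,70],"delta_rot":[0,0,0.7]}]' --grip_force 10

```text
time: 0.8
position: [0.3372, 0.4399, 0.1728]
tool_rot: [1.694, 2.644, -0.006]
ft_force: [0.2, -0.0, 1.2]
grip_width: 1.001
grip_force: 0.0
```

```bash
python3 go.py .384 .336 .12 3
```

```text
t 0.8 pos [0.3372 0.4399 0.1728] closing 24.69867037616189 tilt z [-0.0007 -0.0044 -1.    ] q1,q7 [-1.0305 -0.5249]
slide [-113.7508   -0.7905   53.2132] rotz 0.37871324136898143 q7 after?
```

>>> send_rows --motion '[{"claw":1,"slide":[-119,-2,54],"delta_rot":[0,0,0.39]},{"claw":1,"slide":[-119,-2,54],"delta_rot":[0,0,0.39]},{"claw":1,"slide":[-119,-2,54],"delta_rot":[0,0,0.39]},{"claw":1,"slide":[-119,-2,54],"delta_rot":[0,0,0.39]},{"claw":1,"slide":[-119,-2,54],"delta_rot":[0,0,0.39]}]'

```text
time: 1.3
position: [0.3842, 0.3367, 0.1207]
tool_rot: [-2.162, -2.279, -0.0]
ft_force: [0.4, 0.6, 0.2]
grip_width: 0.997
grip_force: 0.0
```

```bash
python3 go.py .384 .336 .045 3
```

```text
t 1.3 pos [0.3842 0.3367 0.1207] closing 3.007446580244588 tilt z [-0.0002  0.0006 -1.    ] q1,q7 [-0.9338 -0.697 ]
slide [-0.7739 -0.2125 75.657 ] rotz 0.00012996734328206007 q7 after?
```

>>> send_rows --motion '[{"claw":1,"slide":[0,0,40],"delta_rot":[0,0,0]},{"claw":1,"slide":[0,0,65],"delta_rot":[0,0,0]},{"claw":1,"slide":[0,0,75],"delta_rot":[0,0,0]},{"claw":1,"slide":[0,0,75],"delta_rot":[0,0,0]},{"claw":-1,"slide":[0,0,75],"delta_rot":[0,0,0]}]'

```text
time: 1.8
position: [0.3846, 0.3383, 0.0468]
tool_rot: [-2.16, -2.281, -0.003]
ft_force: [0.6, 0.5, 0.2]
grip_width: 0.964
grip_force: 0.0
```

>>> send_rows --motion '[{"claw":-1,"slide":[0,0,0],"delta_rot":[0,0,0]},{"claw":-1,"slide":[0,0,0],"delta_rot":[0,0,0]},{"claw":-1,"slide":[0,0,0],"delta_rot":[0,0,0]},{"claw":-1,"slide":[0,0,0],"delta_rot":[0,0,0]},{"claw":-1,"slide":[0,0,0],"delta_rot":[0,0,0]}]'

```text
time: 2.3
position: [0.3845, 0.3371, 0.0461]
tool_rot: [2.162, 2.279, 0.002]
ft_force: [0.2, -0.2, 1.9]
grip_width: 0.598
grip_force: 10.0
```

>>> send_rows --motion '[{"claw":-1,"slide":[0,0,-40],"delta_rot":[0,0,0]},{"claw":-1,"slide":[0,0,-85],"delta_rot":[0,0,0]},{"claw":-1,"slide":[-15,5,-125],"delta_rot":[0,0,0]},{"claw":-1,"slide":[-55,19,-130],"delta_rot":[0,0,0]},{"claw":-1,"slide":[-100,35,-130],"delta_rot":[0,0,0]}]'

```text
time: 2.8
position: [0.4253, 0.2397, 0.1779]
tool_rot: [2.157, 2.283, 0.008]
ft_force: [0.6, -0.9, -0.8]
grip_width: 0.609
grip_force: 10.0
```

>>> send_rows --motion '[{"claw":-1,"slide":[-45,15,0],"delta_rot":[0,0,0]},{"claw":-1,"slide":[-90,31,0],"delta_rot":[0,0,0]},{"claw":-1,"slide":[-135,47,0],"delta_rot":[0,0,0]},{"claw":-1,"slide":[-180,62,0],"delta_rot":[0,0,0]},{"claw":-1,"slide":[-225,78,0],"delta_rot":[0,0,0]}]'

```text
time: 3.3
position: [0.5144, 0.0165, 0.1757]
tool_rot: [-2.161, -2.28, -0.001]
ft_force: [0.5, 1.4, -1.0]
grip_width: 0.607
grip_force: 10.0
```

>>> send_rows --motion '[{"claw":-1,"slide":[-45,15,0],"delta_rot":[0,0,0]},{"claw":-1,"slide":[-90,31,0],"delta_rot":[0,0,0]},{"claw":-1,"slide":[-135,47,0],"delta_rot":[0,0,0]},{"claw":-1,"slide":[-180,62,0],"delta_rot":[0,0,0]},{"claw":-1,"slide":[-225,78,0],"delta_rot":[0,0,0]}]'

```text
time: 3.8
position: [0.6044, -0.2038, 0.1754]
tool_rot: [-2.161, -2.28, -0.0]
ft_force: [0.7, 0.6, -0.6]
grip_width: 0.603
grip_force: 10.0
```

>>> send_rows --motion '[{"claw":-1,"slide":[-40,13,0],"delta_rot":[0,0,0]},{"claw":-1,"slide":[-70,23,0],"delta_rot":[0,0,0]},{"claw":-1,"slide":[-70,23,0],"delta_rot":[0,0,0]},{"claw":-1,"slide":[-70,23,0],"delta_rot":[0,0,0]}]'

```text
time: 4.2
position: [0.6301, -0.2715, 0.1748]
tool_rot: [-2.163, -2.277, 0.001]
ft_force: [0.2, 0.3, -0.2]
grip_width: 0.605
grip_force: 10.0
```

```bash
python3 go.py .631 -.271 .051 3
```

```text
t 4.2 pos [ 0.6301 -0.2715  0.1748] closing 2.9451217294931076 tilt z [-0.0014  0.0005 -1.    ] q1,q7 [-0.0998  0.6286]
slide [  0.3664   1.0741 123.7569] rotz -0.0009578065081453315 q7 after?
```

>>> send_rows --motion '[{"claw":-1,"slide":[0,1,40],"delta_rot":[0,0,0]},{"claw":-1,"slide":[0,1,80],"delta_rot":[0,0,0]},{"claw":-1,"slide":[0,1,105],"delta_rot":[0,0,0]},{"claw":-1,"slide":[0,1,110],"delta_rot":[0,0,0]}]'

```text
time: 4.6
position: [0.6296, -0.2669, 0.0617]
tool_rot: [-2.154, -2.277, 0.002]
ft_force: [0.1, 0.3, -0.8]
grip_width: 0.601
grip_force: 10.0
```

```bash
python3 go.py .631 -.271 .05 3; python3 - <<'E'
from h import *
b=ctrl.get_image("scene");t=ctrl.get_image("top")
o=np.zeros((400,800,3),np.uint8)
o[:,:400]=cv2.resize(b["color"][250:350,250:350],(400,400));o[:,400:]=cv2.resize(t["color"][110:210,360:460],(400,400));cv2.imwrite("pics/c1.png",o)
E
```

```text
t 4.6 pos [ 0.6296 -0.2669  0.0617] closing 3.19143909735954 tilt z [-0.0061  0.0041 -1.    ] q1,q7 [-0.0776  0.6698]
slide [-4.2412  1.1921 11.6497] rotz 0.003341242565969861 q7 after?
```

View pics/c1.png

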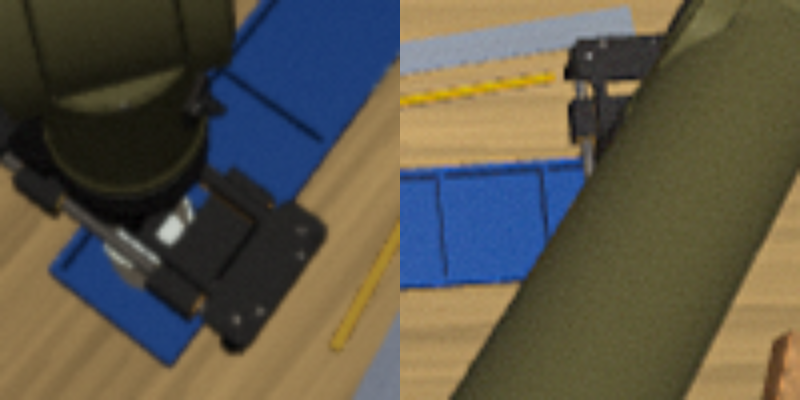

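The picture shows the cup in the gripper over the last blue bay, around crop (150,240). The gripper blocks most of the view, but the cup isn't touching the walls. I'll lower the last few mm, release and rise.

>>> send_rows --motion '[{"claw":-1,"slide":[0,0,5],"delta_rot":[0,0,0]},{"claw":-1,"slide":[0,0,9],"delta_rot":[0,0,0]},{"claw":-1,"slide":[0,0,13],"delta_rot":[0,0,0]},{"claw":-1,"slide":[0,0,14],"delta_rot":[0,0,0]},{"claw":-1,"slide":[0,0,15],"delta_rot":[0,0,0]}]'

```text
time: 5.2
position: [0.6318, -0.271, 0.0507]
tool_rot: [2.162, 2.279, 0.0]
ft_force: [-0.4, 0.2, 0.4]
grip_width: 0.604
grip_force: 10.0
```

>>> send_rows --motion '[{"claw":1,"slide":[0,0,0],"delta_rot":[0,0,0]},{"claw":1,"slide":[0,0,0],"delta_rot":[0,0,0]},{"claw":1,"slide":[0,0,0],"delta_rot":[0,0,0]},{"claw":1,"slide":[0,0,0],"delta_rot":[0,0,0]}]'

```text
time: 5.6
position: [0.6318, -0.2709, 0.0507]
tool_rot: [2.162, 2.279, 0.0]
ft_force: [0.9, 0.5, 0.1]
grip_width: 0.881
grip_force: 0.0
```

```bash
python3 go.py .433 .192 .15 3
```

```text
t 5.6 pos [ 0.6318 -0.2709  0.0507] closing 3.0364029383554545 tilt z [ 0.0003 -0.     -1.    ] q1,q7 [-0.0706  0.6764]
slide [ 472.824  -173.9331  -99.3549] rotz 0.0006353511317031489 q7 after?
```

>>> send_rows --motion '[{"claw":1,"slide":[0,0,-40],"delta_rot":[0,0,0]},{"claw":1,"slide":[0,0,-80],"delta_rot":[0,0,0]},{"claw":1,"slide":[15,-5,-110],"delta_rot":[0,0,0]},{"claw":1,"slide":[55,-20,-110],"delta_rot":[0,0,0]},{"claw":1,"slide":[100,-36,-110],"delta_rot":[0,0,0]}]'

```text
time: 6.1
position: [0.5905, -0.1741, 0.1621]
tool_rot: [2.163, 2.274, 0.002]
ft_force: [0.8, 0.6, -0.3]
grip_width: 1.002
grip_force: 0.0
```

>>> send_rows --motion '[{"claw":1,"slide":[45,-17,0],"delta_rot":[0,0,0]},{"claw":1,"slide":[90,-33,0],"delta_rot":[0,0,0]},{"claw":1,"slide":[135,-50,0],"delta_rot":[0,0,0]},{"claw":1,"slide":[180,-66,0],"delta_rot":[0,0,0]},{"claw":1,"slide":[225,-83,0],"delta_rot":[0,0,0]}]'

```text
time: 6.6
position: [0.4948, 0.0489, 0.161]
tool_rot: [2.162, 2.279, 0.002]
ft_force: [0.7, 0.4, 0.8]
grip_width: 1.0
grip_force: 0.0
```

>>> send_rows --motion '[{"claw":1,"slide":[45,-17,0],"delta_rot":[0,0,0]},{"claw":1,"slide":[90,-33,0],"delta_rot":[0,0,0]},{"claw":1,"slide":[125,-46,0],"delta_rot":[0,0,0]},{"claw":1,"slide":[148,-55,0],"delta_rot":[0,0,0]},{"claw":1,"slide":[148,-55,0],"delta_rot":[0,0,0]}]'

```text
time: 7.1
position: [0.431, 0.196, 0.1607]
tool_rot: [-2.153, -2.286, -0.001]
ft_force: [0.4, 1.0, 0.4]
grip_width: 1.0
grip_force: 0.0
```

```bash
python3 go.py .433 .192 .058 3; python3 - <<'E'
from h import *
b=ctrl.get_image("scene");t=ctrl.get_image("top")
o=np.zeros((400,800,3),np.uint8)
o[:,:400]=cv2.resize(b["color"][90:190,290:390],(400,400));o[:,400:]=cv2.resize(b["color"][250:350,250:350],(400,400));cv2.imwrite("pics/c2.png",o)
E
```

```text
t 7.1 pos [0.431  0.196  0.1607] closing 3.4148208579007657 tilt z [-0.0002  0.0015 -1.    ] q1,q7 [-0.8463 -0.4203]
slide [ -4.2655   1.7427 102.7365] rotz 0.007239989776315872 q7 after?
```

View pics/c2.png

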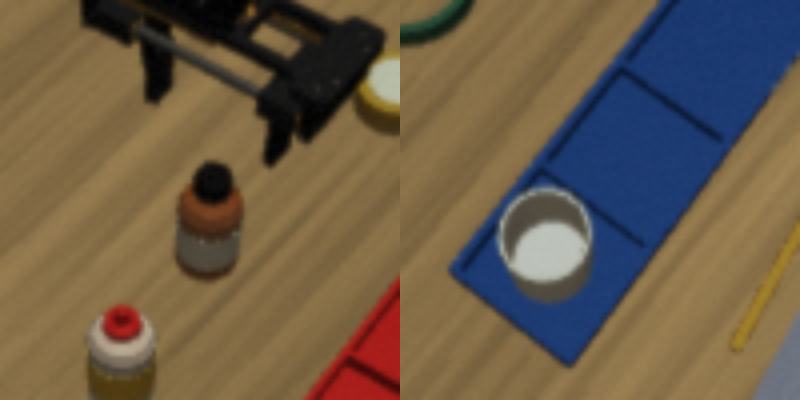

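The cup stands upright in the end bay, around crop (547,245). The open fingers straddle the shellac bottle, around crop (210,220). I'll descend and grip it.

>>> send_rows --motion '[{"claw":1,"slide":[-2,1,30],"delta_rot":[0,0,0]},{"claw":1,"slide":[-2,1,65],"delta_rot":[0,0,0]},{"claw":1,"slide":[-2,1,95],"delta_rot":[0,0,0]},{"claw":1,"slide":[-2,1,102],"delta_rot":[0,0,0]},{"claw":1,"slide":[-2,1,102],"delta_rot":[0,0,0]}]' --grip_force 20

```text
time: 7.7
position: [0.434, 0.1887, 0.058]
tool_rot: [2.164, 2.277, -0.004]
ft_force: [-0.3, -0.3, 0.3]
grip_width: 0.995
grip_force: 0.0
```

>>> send_rows --motion '[{"claw":-1,"slide":[0,0,0],"delta_rot":[0,0,0]},{"claw":-1,"slide":[0,0,0],"delta_rot":[0,0,0]},{"claw":-1,"slide":[0,0,0],"delta_rot":[0,0,0]},{"claw":-1,"slide":[0,0,0],"delta_rot":[0,0,0]},{"claw":-1,"slide":[0,0,0],"delta_rot":[0,0,0]}]'

```text
time: 8.2
position: [0.4342, 0.1905, 0.059]
tool_rot: [2.162, 2.28, 0.001]
ft_force: [0.1, 0.3, -0.1]
grip_width: 0.627
grip_force: 0.0
```

```bash
python3 go.py .627 -.191 .062 3
```

```text
t 8.2 pos [0.4342 0.1905 0.059 ] closing 3.04493908473685 tilt z [ 0.0007  0.0006 -1.    ] q1,q7 [-0.8265 -0.3607]
slide [-391.1794  172.3028   -3.0652] rotz 0.0007843349914908209 q7 after?
```

>>> send_rows --motion '[{"claw":-1,"slide":[0,0,0],"delta_rot":[0,0,0]},{"claw":-1,"slide":[0,0,0],"delta_rot":[0,0,0]},{"claw":-1,"slide":[0,0,0],"delta_rot":[0,0,0]}]'

```text
time: 8.5
position: [0.4348, 0.1905, 0.059]
tool_rot: [2.161, 2.279, 0.003]
ft_force: [2.2, -0.2, 1.4]
grip_width: 0.543
grip_force: 20.0
```

>>> send_rows --motion '[{"claw":-1,"slide":[0,0,-30],"delta_rot":[0,0,0]},{"claw":-1,"slide":[0,0,-70],"delta_rot":[0,0,0]},{"claw":-1,"slide":[0,0,-105],"delta_rot":[0,0,0]},{"claw":-1,"slide":[-11,5,-125],"delta_rot":[0,0,0]},{"claw":-1,"slide":[-41,17,-125],"delta_rot":[0,0,0]}]'

```text
time: 9.0
position: [0.4534, 0.1535, 0.1862]
tool_rot: [-2.155, -2.286, -0.008]
ft_force: [0.2, 0.2, -2.4]
grip_width: 0.544
grip_force: 20.0
```

>>> send_rows --motion '[{"claw":-1,"slide":[-40,18,0],"delta_rot":[0,0,0]},{"claw":-1,"slide":[-80,35,0],"delta_rot":[0,0,0]},{"claw":-1,"slide":[-120,53,0],"delta_rot":[0,0,0]},{"claw":-1,"slide":[-160,71,0],"delta_rot":[0,0,0]},{"claw":-1,"slide":[-200,88,0],"delta_rot":[0,0,0]}]'

```text
time: 9.5
position: [0.5512, -0.046, 0.1828]
tool_rot: [-2.16, -2.279, 0.002]
ft_force: [0.7, 0.4, -0.7]
grip_width: 0.541
grip_force: 20.0
```

>>> send_rows --motion '[{"claw":-1,"slide":[-40,18,0],"delta_rot":[0,0,0]},{"claw":-1,"slide":[-80,35,0],"delta_rot":[0,0,0]},{"claw":-1,"slide":[-120,53,0],"delta_rot":[0,0,0]},{"claw":-1,"slide":[-150,67,0],"delta_rot":[0,0,0]},{"claw":-1,"slide":[-150,67,0],"delta_rot":[0,0,0]}]'

```text
time: 10.0
position: [0.6256, -0.1971, 0.1821]
tool_rot: [2.169, 2.271, -0.008]
ft_force: [-0.0, -0.1, -2.2]
grip_width: 0.541
grip_force: 20.0
```

```bash
python3 go.py .627 -.191 .062 3
```

```text
t 10.0 pos [ 0.6256 -0.1971  0.1821] closing 2.6425089767682186 tilt z [-0.0027 -0.0043 -1.    ] q1,q7 [-0.2655  0.5136]
slide [  6.4959   2.0334 120.0328] rotz -0.006239395401718233 q7 after?
```

>>> send_rows --motion '[{"claw":-1,"slide":[1,1,20],"delta_rot":[0,0,0]},{"claw":-1,"slide":[1,1,50],"delta_rot":[0,0,0]},{"claw":-1,"slide":[1,1,80],"delta_rot":[0,0,0]},{"claw":-1,"slide":[1,1,95],"delta_rot":[0,0,0]},{"claw":-1,"slide":[1,1,100],"delta_rot":[0,0,0]}]'

```text
time: 10.5
position: [0.6257, -0.1885, 0.081]
tool_rot: [-2.158, -2.277, 0.003]
ft_force: [-0.1, -0.0, -2.3]
grip_width: 0.539
grip_force: 20.0
```

>>> send_rows --motion '[{"claw":-1,"slide":[0,0,4],"delta_rot":[0,0,0]},{"claw":-1,"slide":[0,0,8],"delta_rot":[0,0,0]},{"claw":-1,"slide":[0,0,12],"delta_rot":[0,0,0]},{"claw":-1,"slide":[0,0,16],"delta_rot":[0,0,0]},{"claw":-1,"slide":[0,0,18],"delta_rot":[0,0,0]}]'

```text
time: 11.0
position: [0.6274, -0.19, 0.0656]
tool_rot: [2.162, 2.28, 0.001]
ft_force: [0.3, -0.1, -2.5]
grip_width: 0.542
grip_force: 20.0
```

>>> send_rows --motion '[{"claw":-1,"slide":[0,0,1],"delta_rot":[0,0,0]},{"claw":-1,"slide":[0,0,2],"delta_rot":[0,0,0]},{"claw":-1,"slide":[0,0,2],"delta_rot":[0,0,0]}]'

```text
time: 11.3
position: [0.6274, -0.19, 0.0635]
tool_rot: [-2.162, -2.28, -0.0]
ft_force: [-0.3, 0.0, -2.2]
grip_width: 0.544
grip_force: 20.0
```

>>> send_rows --motion '[{"claw":-1,"slide":[0,0,1],"delta_rot":[0,0,0]},{"claw":-1,"slide":[0,0,1],"delta_rot":[0,0,0]}]'

```text
time: 11.5
position: [0.6276, -0.1901, 0.0631]
tool_rot: [2.162, 2.279, 0.001]
ft_force: [-1.2, 0.6, 1.6]
grip_width: 0.541
grip_force: 20.0
```

>>> send_rows --motion '[{"claw":-1,"slide":[0,0,0.7],"delta_rot":[0,0,0]},{"claw":-1,"slide":[0,0,0.7],"delta_rot":[0,0,0]}]'

```text
time: 11.7
position: [0.6276, -0.1902, 0.063]
tool_rot: [2.162, 2.279, 0.001]
ft_force: [-2.6, -0.3, 5.6]
grip_width: 0.543
grip_force: 20.0
```

Contact with the tray floor. Release, rise, and go to the glue bottle at (0.457, 0.060).

>>> send_rows --motion '[{"claw":1,"slide":[0,0,-0.5],"delta_rot":[0,0,0]},{"claw":1,"slide":[0,0,-0.5],"delta_rot":[0,0,0]},{"claw":1,"slide":[0,0,-0.5],"delta_rot":[0,0,0]},{"claw":1,"slide":[0,0,-0.5],"delta_rot":[0,0,0]},{"claw":1,"slide":[0,0,-0.5],"delta_rot":[0,0,0]}]'

```text
time: 12.2
position: [0.6274, -0.19, 0.0622]
tool_rot: [-2.162, -2.28, 0.0]
ft_force: [0.1, -0.0, -0.2]
grip_width: 0.911
grip_force: 0.0
```

>>> send_rows --motion '[{"claw":1,"slide":[0,0,-30],"delta_rot":[0,0,0]},{"claw":1,"slide":[0,0,-70],"delta_rot":[0,0,0]},{"claw":1,"slide":[0,0,-100],"delta_rot":[0,0,0]},{"claw":1,"slide":[0,0,-105],"delta_rot":[0,0,0]}]'

```text
time: 12.6
position: [0.6296, -0.1912, 0.172]
tool_rot: [2.158, 2.275, 0.006]
ft_force: [0.7, -0.7, -0.3]
grip_width: 0.994
grip_force: 0.0
```

```bash
python3 go.py .457 .060 .165 3
```

```text
t 12.6 pos [ 0.6296 -0.1912  0.172 ] closing 3.024740303095115 tilt z [ 0.0073 -0.0015 -1.    ] q1,q7 [-0.27    0.5174]
slide [ 259.9854 -159.1439    5.3413] rotz 0.00043179974695109653 q7 after?
```

>>> send_rows --motion '[{"claw":1,"slide":[37,-22,0],"delta_rot":[0,0,0]},{"claw":1,"slide":[74,-45,0],"delta_rot":[0,0,0]},{"claw":1,"slide":[111,-67,0],"delta_rot":[0,0,0]},{"claw":1,"slide":[148,-90,0],"delta_rot":[0,0,0]},{"claw":1,"slide":[185,-112,0],"delta_rot":[0,0,0]}]'

```text
time: 13.1
position: [0.504, -0.0098, 0.1664]
tool_rot: [-2.161, -2.279, 0.001]
ft_force: [-0.3, 0.0, -0.8]
grip_width: 1.004
grip_force: 0.0
```

>>> send_rows --motion '[{"claw":1,"slide":[37,-23,0],"delta_rot":[0,0,0]},{"claw":1,"slide":[73,-45,0],"delta_rot":[0,0,0]},{"claw":1,"slide":[73,-45,0],"delta_rot":[0,0,0]},{"claw":1,"slide":[73,-45,0],"delta_rot":[0,0,0]},{"claw":1,"slide":[73,-45,0],"delta_rot":[0,0,0]}]'

```text
time: 13.6
position: [0.4573, 0.0583, 0.1672]
tool_rot: [2.163, 2.278, -0.0]
ft_force: [0.2, 0.5, -0.3]
grip_width: 1.0
grip_force: 0.0
```

```bash
python3 go.py .457 .060 .058 3; python3 - <<'E'
from h import *
b=ctrl.get_image("scene");t=ctrl.get_image("top")
o=np.zeros((400,800,3),np.uint8)
o[:,:400]=cv2.resize(b["color"][130:230,260:360],(400,400));o[:,400:]=cv2.resize(b["color"][230:330,260:360],(400,400));cv2.imwrite("pics/c3.png",o)
E
```

```text
t 13.6 pos [0.4573 0.0583 0.1672] closing 2.9555778157688284 tilt z [ 0.0001 -0.0005 -1.    ] q1,q7 [-0.7525 -0.1547]
slide [  1.8039  -0.2265 109.1748] rotz -0.0007753133757613575 q7 after?
```

View pics/c3.png

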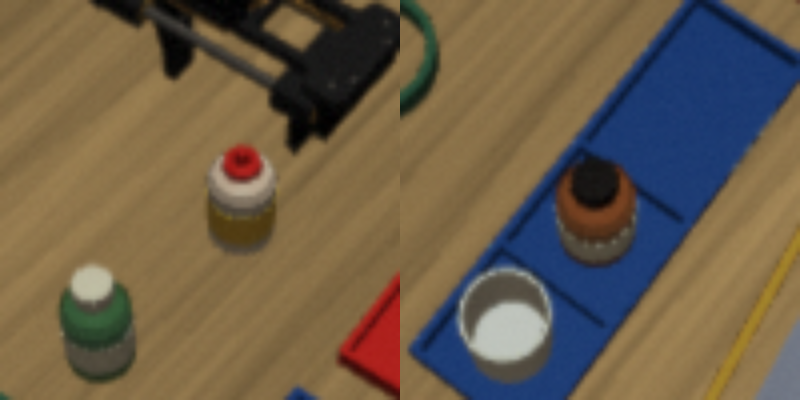

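The shellac bottle (crop 597,210) and the cup (505,325) both stand in the blue square bays. The gripper straddles the glue bottle at (242,200), with the solvent bottle clear at (97,325).

>>> send_rows --motion '[{"claw":1,"slide":[1,0,30],"delta_rot":[0,0,0]},{"claw":1,"slide":[1,0,65],"delta_rot":[0,0,0]},{"claw":1,"slide":[1,0,95],"delta_rot":[0,0,0]},{"claw":1,"slide":[1,0,108],"delta_rot":[0,0,0]},{"claw":1,"slide":[1,0,108],"delta_rot":[0,0,0]}]'

```text
time: 14.2
position: [0.4559, 0.059, 0.0578]
tool_rot: [-2.163, -2.277, 0.006]
ft_force: [-0.5, 0.1, -0.6]
grip_width: 1.001
grip_force: 0.0
```

>>> send_rows --motion '[{"claw":-1,"slide":[0,0,0],"delta_rot":[0,0,0]},{"claw":-1,"slide":[0,0,0],"delta_rot":[0,0,0]},{"claw":-1,"slide":[0,0,0],"delta_rot":[0,0,0]},{"claw":-1,"slide":[0,0,0],"delta_rot":[0,0,0]},{"claw":-1,"slide":[0,0,0],"delta_rot":[0,0,0]}]'

```text
time: 14.7
position: [0.4572, 0.0605, 0.0599]
tool_rot: [2.161, 2.28, 0.002]
ft_force: [-0.8, 0.1, -0.3]
grip_width: 0.632
grip_force: 0.0
```

>>> send_rows --motion '[{"claw":-1,"slide":[0,0,0],"delta_rot":[0,0,0]},{"claw":-1,"slide":[0,0,0],"delta_rot":[0,0,0]},{"claw":-1,"slide":[0,0,0],"delta_rot":[0,0,0]}]'

```text
time: 15.0
position: [0.4577, 0.0605, 0.0599]
tool_rot: [2.161, 2.279, 0.003]
ft_force: [1.2, 0.9, 2.9]
grip_width: 0.538
grip_force: 20.0
```

```bash
python3 go.py .622 .062 .11 3.7
```

```text
t 15.0 pos [0.4577 0.0605 0.0599] closing 3.039870374159479 tilt z [ 0.0017  0.0006 -1.    ] q1,q7 [-0.7348 -0.0653]
slide [ -7.2386 164.2315 -49.8185] rotz -0.011521435460875412 q7 after?
```

>>> send_rows --motion '[{"claw":-1,"slide":[0,0,-30],"delta_rot":[0,0,0]},{"claw":-1,"slide":[0,15,-60],"delta_rot":[0,0,0]},{"claw":-1,"slide":[-2,55,-60],"delta_rot":[0,0,0]},{"claw":-1,"slide":[-4,95,-60],"delta_rot":[0,0,-0.01]},{"claw":-1,"slide":[-6,135,-60],"delta_rot":[0,0,-0.01]}]'

```text
time: 15.5
position: [0.5926, 0.0619, 0.119]
tool_rot: [-2.148, -2.291, 0.001]
ft_force: [0.5, 0.4, -0.6]
grip_width: 0.541
grip_force: 20.0
```

>>> send_rows --motion '[{"claw":-1,"slide":[-1,29,0],"delta_rot":[0,0,0]},{"claw":-1,"slide":[-1,29,10],"delta_rot":[0,0,0]},{"claw":-1,"slide":[-1,29,25],"delta_rot":[0,0,0]},{"claw":-1,"slide":[-1,29,40],"delta_rot":[0,0,0]},{"claw":-1,"slide":[-1,29,48],"delta_rot":[0,0,0]}]'

```text
time: 16.0
position: [0.6183, 0.0623, 0.0687]
tool_rot: [-2.148, -2.288, 0.005]
ft_force: [-0.3, 0.1, -0.9]
grip_width: 0.542
grip_force: 20.0
```

>>> send_rows --motion '[{"claw":-1,"slide":[0,0,4],"delta_rot":[0,0,0]},{"claw":-1,"slide":[0,0,7],"delta_rot":[0,0,0]},{"claw":-1,"slide":[0,0,9],"delta_rot":[0,0,0]},{"claw":-1,"slide":[0,0,9],"delta_rot":[0,0,0]}]'

```text
time: 16.4
position: [0.6208, 0.0624, 0.0639]
tool_rot: [-2.15, -2.29, -0.001]
ft_force: [-3.7, -0.5, 5.1]
grip_width: 0.541
grip_force: 20.0
```

```bash
python3 go.py .622 .062 .063 3.7
```

```text
t 16.4 pos [0.6208 0.0624 0.0639] closing 3.6109878075463677 tilt z [-0.0005  0.0011 -1.    ] q1,q7 [-0.5985  0.1337]
slide [-0.4877  1.2189  0.8861] rotz -0.0015535558327348217 q7 after?
```

Down on the floor (5 N contact). Release and rise, then go to the clamp.

>>> send_rows --motion '[{"claw":1,"slide":[0,0,0],"delta_rot":[0,0,0]},{"claw":1,"slide":[0,0,0],"delta_rot":[0,0,0]},{"claw":1,"slide":[0,0,0],"delta_rot":[0,0,0]},{"claw":1,"slide":[0,0,0],"delta_rot":[0,0,0]},{"claw":1,"slide":[0,0,0],"delta_rot":[0,0,0]}]'

```text
time: 16.9
position: [0.6211, 0.0623, 0.0624]
tool_rot: [2.15, 2.29, 0.0]
ft_force: [-0.1, 0.2, 0.3]
grip_width: 0.906
grip_force: 0.0
```

>>> send_rows --motion '[{"claw":1,"slide":[0,0,-30],"delta_rot":[0,0,0]},{"claw":1,"slide":[0,0,-70],"delta_rot":[0,0,0]},{"claw":1,"slide":[0,0,-110],"delta_rot":[0,0,0]},{"claw":1,"slide":[0,0,-110],"delta_rot":[0,0,0]},{"claw":1,"slide":[0,0,-110],"delta_rot":[0,0,0]}]'

```text
time: 17.4
position: [0.6216, 0.0624, 0.1734]
tool_rot: [2.15, 2.29, 0.003]
ft_force: [0.4, 0.8, -0.6]
grip_width: 1.001
grip_force: 0.0
```

```bash
python3 go.py .378 -.339 .12 82; python3 - <<'E'
from h import *
t=ctrl.get_image("top")
cv2.imwrite("pics/c4.png",cv2.resize(t["color"][130:290,165:485],None,fx=2.5,fy=2.5))
E
```

```text
t 17.4 pos [0.6216 0.0624 0.1734] closing 3.611629092428418 tilt z [ 0.0023  0.0009 -1.    ] q1,q7 [-0.6353  0.0813]
slide [-385.2754 -268.5621   52.5267] rotz -1.3681351676116598 q7 after?
```

View pics/c4.png

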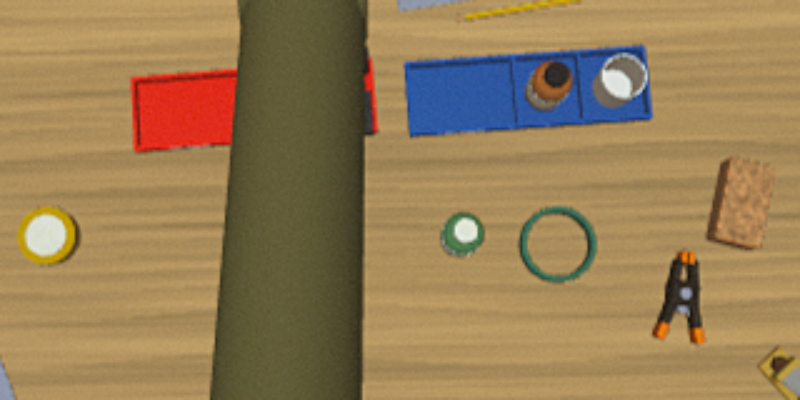

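The top view shows the shellac (crop 550,82) and cup (620,80) in the blue tray. The red square bays are hidden under the arm. The solvent, tape, tin, cork and clamp haven't moved.

>>> send_rows --motion '[{"claw":1,"slide":[-39,-27,0],"delta_rot":[0,0,0.14]},{"claw":1,"slide":[-78,-54,0],"delta_rot":[0,0,0.28]},{"claw":1,"slide":[-117,-81,0],"delta_rot":[0,0,0.42]},{"claw":1,"slide":[-156,-108,0],"delta_rot":[0,0,0.56]},{"claw":1,"slide":[-195,-135,0],"delta_rot":[0,0,0.7]}]'

```text
time: 17.95
position: [0.4963, -0.1418, 0.1706]
tool_rot: [-2.808, -1.406, 0.004]
ft_force: [-0.2, -0.4, 0.0]
grip_width: 1.0
grip_force: 0.0
```

>>> send_rows --motion '[{"claw":1,"slide":[0,0,0],"delta_rot":[0,0,0.14]},{"claw":1,"slide":[0,0,0],"delta_rot":[0,0,0.28]},{"claw":1,"slide":[0,0,0],"delta_rot":[0,0,0.42]},{"claw":1,"slide":[0,0,0],"delta_rot":[0,0,0.56]},{"claw":1,"slide":[0,0,0],"delta_rot":[0,0,0.7]}]'

```text
time: 18.45
position: [0.4974, -0.1405, 0.1707]
tool_rot: [-3.121, -0.358, 0.005]
ft_force: [0.3, 0.5, 0.5]
grip_width: 0.999
grip_force: 0.0
```

>>> send_rows --motion '[{"claw":1,"slide":[0,0,0],"delta_rot":[0,0,0.14]},{"claw":1,"slide":[0,0,0],"delta_rot":[0,0,0.28]},{"claw":1,"slide":[0,0,0],"delta_rot":[0,0,0.375]},{"claw":1,"slide":[0,0,0],"delta_rot":[0,0,0.375]},{"claw":1,"slide":[0,0,0],"delta_rot":[0,0,0.375]}]'

```text
time: 18.95
position: [0.4978, -0.1405, 0.1713]
tool_rot: [3.134, -0.218, -0.003]
ft_force: [-0.2, -0.3, 0.8]
grip_width: 1.0
grip_force: 0.0
```

```bash
python3 go.py .378 -.339 .12 82
```

```text
t 18.95 pos [ 0.4978 -0.1405  0.1713] closing -97.94167897037543 tilt z [-0.002  -0.0002 -1.    ] q1,q7 [-0.6451 -1.388 ]
slide [-91.1617 213.0983  51.5921] rotz 0.001017893990101569 q7 after?
```

>>> send_rows --motion '[{"claw":1,"slide":[-18,43,0],"delta_rot":[0,0,0]},{"claw":1,"slide":[-36,86,0],"delta_rot":[0,0,0]},{"claw":1,"slide":[-55,129,0],"delta_rot":[0,0,0]},{"claw":1,"slide":[-73,172,20],"delta_rot":[0,0,0]},{"claw":1,"slide":[-91,213,45],"delta_rot":[0,0,0]}]'

```text
time: 19.45
position: [0.3792, -0.339, 0.1287]
tool_rot: [-3.134, 0.217, -0.006]
ft_force: [0.1, 0.2, 0.1]
grip_width: 1.001
grip_force: 0.0
```

>>> send_rows --motion '[{"claw":1,"slide":[0,0,5],"delta_rot":[0,0,0]},{"claw":1,"slide":[0,0,6],"delta_rot":[0,0,0]},{"claw":1,"slide":[0,0,6],"delta_rot":[0,0,0]}]'

```text
time: 19.75
position: [0.3802, -0.3364, 0.1222]
tool_rot: [-3.133, 0.218, 0.0]
ft_force: [-0.6, 0.9, 0.1]
grip_width: 1.001
grip_force: 0.0
```

```bash
python3 go.py .378 -.339 .038 82; python3 - <<'E'
from h import *
b=ctrl.get_image("scene");t=ctrl.get_image("top")
o=np.zeros((400,800,3),np.uint8)
o[:,:400]=cv2.resize(b["color"][220:320,140:240],(400,400));o[:,400:]=cv2.resize(t["color"][190:290,390:490],(400,400));cv2.imwrite("pics/c5.png",o)
E
```

```text
t 19.75 pos [ 0.3802 -0.3364  0.1222] closing -97.95129256150828 tilt z [-0.0003  0.0006 -1.    ] q1,q7 [-0.3232 -0.8492]
slide [-1.7821  2.9366 84.1783] rotz 0.0008501051718928498 q7 after?
```

View pics/c5.png

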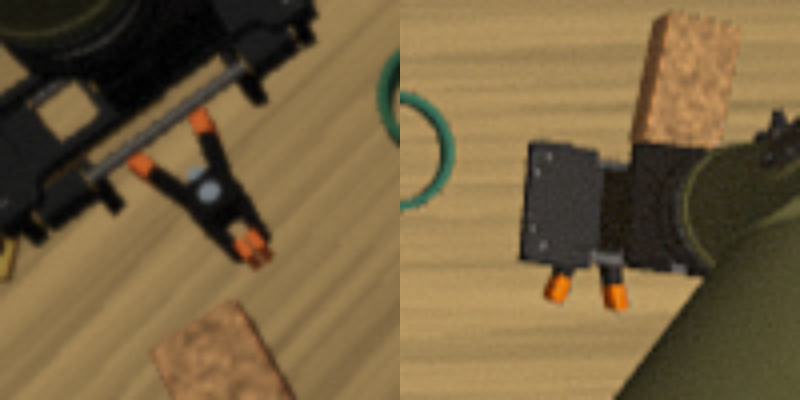

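The scene crop shows the clamp pivot at (208,190), i.e. scene px about (191.6,267.1). The fingers are either side of it. I'll check the pivot position from this view.

```bash
python3 - <<'E'
from h import *
b=ctrl.get_image("scene");print(plane(b,[[191.6,267.1]],.03))
E
```

```text
[[ 0.3772 -0.3416  0.03  ]]
```

>>> send_rows --motion '[{"claw":1,"slide":[-1,3,35],"delta_rot":[0,0,0]},{"claw":1,"slide":[-1,3,65],"delta_rot":[0,0,0]},{"claw":1,"slide":[-1,3,82],"delta_rot":[0,0,0]},{"claw":1,"slide":[-1,3,84],"delta_rot":[0,0,0]},{"claw":1,"slide":[-1,3,84],"delta_rot":[0,0,0]}]' --grip_force 20

```text
time: 20.4
position: [0.3787, -0.3399, 0.0388]
tool_rot: [3.134, -0.219, 0.0]
ft_force: [-0.1, -0.1, 1.1]
grip_width: 0.998
grip_force: 0.0
```

>>> send_rows --motion '[{"claw":-1,"slide":[0,0,0],"delta_rot":[0,0,0]},{"claw":-1,"slide":[0,0,0],"delta_rot":[0,0,0]},{"claw":-1,"slide":[0,0,0],"delta_rot":[0,0,0]},{"claw":-1,"slide":[0,0,0],"delta_rot":[0,0,0]},{"claw":-1,"slide":[0,0,0],"delta_rot":[0,0,0]}]'

```text
time: 20.9
position: [0.3782, -0.3403, 0.0386]
tool_rot: [-3.134, 0.221, -0.001]
ft_force: [0.4, -0.7, 0.4]
grip_width: 0.63
grip_force: 0.0
```

>>> send_rows --motion '[{"claw":-1,"slide":[0,0,0],"delta_rot":[0,0,0]},{"claw":-1,"slide":[0,0,0],"delta_rot":[0,0,0]},{"claw":-1,"slide":[0,0,0],"delta_rot":[0,0,0]},{"claw":-1,"slide":[0,0,0],"delta_rot":[0,0,0]},{"claw":-1,"slide":[0,0,0],"delta_rot":[0,0,0]}]'

```text
time: 21.4
position: [0.378, -0.3403, 0.0383]
tool_rot: [3.134, -0.222, 0.0]
ft_force: [-0.1, -0.2, -0.4]
grip_width: 0.391
grip_force: 20.0
```

```bash
python3 go.py .61 .247 .15 3.7
```

```text
t 21.4 pos [ 0.378  -0.3403  0.0383] closing -98.09328343995853 tilt z [ 0. -0. -1.] q1,q7 [-0.1924 -0.7024]
slide [ 147.0279 -614.0989 -111.7238] rotz 1.364964701146697 q7 after?
```

>>> send_rows --motion '[{"claw":-1,"slide":[0,0,-35],"delta_rot":[0,0,0]},{"claw":-1,"slide":[0,0,-80],"delta_rot":[0,0,0]},{"claw":-1,"slide":[0,0,-120],"delta_rot":[0,0,0]},{"claw":-1,"slide":[5,-20,-125],"delta_rot":[0,0,0]},{"claw":-1,"slide":[15,-64,-125],"delta_rot":[0,0,0]}]'

```text
time: 21.9
position: [0.4015, -0.2825, 0.1652]
tool_rot: [3.13, -0.234, 0.006]
ft_force: [1.1, 0.5, 0.2]
grip_width: 0.387
grip_force: 20.0
```

>>> send_rows --motion '[{"claw":-1,"slide":[11,-45,0],"delta_rot":[0,0,0]},{"claw":-1,"slide":[22,-90,0],"delta_rot":[0,0,0]},{"claw":-1,"slide":[33,-135,0],"delta_rot":[0,0,0]},{"claw":-1,"slide":[44,-180,0],"delta_rot":[0,0,0]},{"claw":-1,"slide":[54,-225,0],"delta_rot":[0,0,0]}]'

```text
time: 22.4
position: [0.4873, -0.0619, 0.1634]
tool_rot: [-3.133, 0.222, -0.001]
ft_force: [0.4, -0.6, -0.9]
grip_width: 0.39
grip_force: 20.0
```

>>> send_rows --motion '[{"claw":-1,"slide":[11,-45,0],"delta_rot":[0,0,0]},{"claw":-1,"slide":[22,-90,0],"delta_rot":[0,0,0]},{"claw":-1,"slide":[33,-135,0],"delta_rot":[0,0,0]},{"claw":-1,"slide":[44,-180,0],"delta_rot":[0,0,0]},{"claw":-1,"slide":[54,-225,0],"delta_rot":[0,0,0]}]'

```text
time: 22.9
position: [0.5724, 0.1532, 0.163]
tool_rot: [3.134, -0.221, -0.001]
ft_force: [0.3, -0.1, -1.4]
grip_width: 0.386
grip_force: 20.0
```

>>> send_rows --motion '[{"claw":-1,"slide":[11,-45,0],"delta_rot":[0,0,-0.13]},{"claw":-1,"slide":[22,-90,0],"delta_rot":[0,0,-0.26]},{"claw":-1,"slide":[24,-100,0],"delta_rot":[0,0,-0.39]},{"claw":-1,"slide":[24,-100,0],"delta_rot":[0,0,-0.52]},{"claw":-1,"slide":[24,-100,0],"delta_rot":[0,0,-0.65]}]'

```text
time: 23.4
position: [0.6096, 0.2476, 0.1623]
tool_rot: [3.037, 0.801, -0.002]
ft_force: [-0.1, -0.4, -0.0]
grip_width: 0.388
grip_force: 20.0
```

>>> send_rows --motion '[{"claw":-1,"slide":[0,0,0],"delta_rot":[0,0,-0.13]},{"claw":-1,"slide":[0,0,0],"delta_rot":[0,0,-0.26]},{"claw":-1,"slide":[0,0,0],"delta_rot":[0,0,-0.39]},{"claw":-1,"slide":[0,0,0],"delta_rot":[0,0,-0.52]},{"claw":-1,"slide":[0,0,0],"delta_rot":[0,0,-0.65]}]'

```text
time: 23.9
position: [0.6096, 0.2468, 0.1628]
tool_rot: [-2.624, -1.727, 0.002]
ft_force: [1.2, -0.5, -0.5]
grip_width: 0.386
grip_force: 20.0
```

>>> send_rows --motion '[{"claw":-1,"slide":[0,0,0],"delta_rot":[0,0,-0.13]},{"claw":-1,"slide":[0,0,0],"delta_rot":[0,0,-0.26]},{"claw":-1,"slide":[0,0,0],"delta_rot":[0,0,-0.39]},{"claw":-1,"slide":[0,0,0],"delta_rot":[0,0,-0.477]},{"claw":-1,"slide":[0,0,0],"delta_rot":[0,0,-0.477]}]'

```text
time: 24.4
position: [0.6097, 0.2468, 0.1628]
tool_rot: [-2.148, -2.292, 0.001]
ft_force: [-0.7, 0.6, -0.5]
grip_width: 0.387
grip_force: 20.0
```

```bash
python3 go.py .61 .247 .043 3.7
```

```text
t 24.4 pos [0.6097 0.2468 0.1628] closing 3.723568647674132 tilt z [-0.0009 -0.0002 -1.    ] q1,q7 [-0.7129 -0.2518]
slide [  0.2384   0.4508 119.8337] rotz 0.00041135050215598536 q7 after?
```

>>> send_rows --motion '[{"claw":-1,"slide":[0,0,30],"delta_rot":[0,0,0]},{"claw":-1,"slide":[0,0,65],"delta_rot":[0,0,0]},{"claw":-1,"slide":[0,0,88],"delta_rot":[0,0,0]},{"claw":-1,"slide":[0,0,95],"delta_rot":[0,0,0]},{"claw":-1,"slide":[0,0,95],"delta_rot":[0,0,0]}]'

```text
time: 24.9
position: [0.6092, 0.2467, 0.0672]
tool_rot: [-2.149, -2.291, 0.004]
ft_force: [-0.6, -0.5, -0.7]
grip_width: 0.39
grip_force: 20.0
```

```bash
python3 go.py .61 .247 .0425 3.7; python3 - <<'E'
from h import *
b=ctrl.get_image("scene");t=ctrl.get_image("top")
o=np.zeros((400,800,3),np.uint8)
o[:,:400]=cv2.resize(b["color"][140:240,335:435],(400,400));o[:,400:]=cv2.resize(t["color"][120:220,205:305],(400,400));cv2.imwrite("pics/c6.png",o)
E
```

```text
t 24.9 pos [0.6092 0.2467 0.0672] closing 3.6537722527167955 tilt z [-0.0021 -0.0013 -1.    ] q1,q7 [-0.6985 -0.2282]
slide [ 0.3238  0.8985 24.6729] rotz -0.0008068263958719013 q7 after?
```

View pics/c6.png

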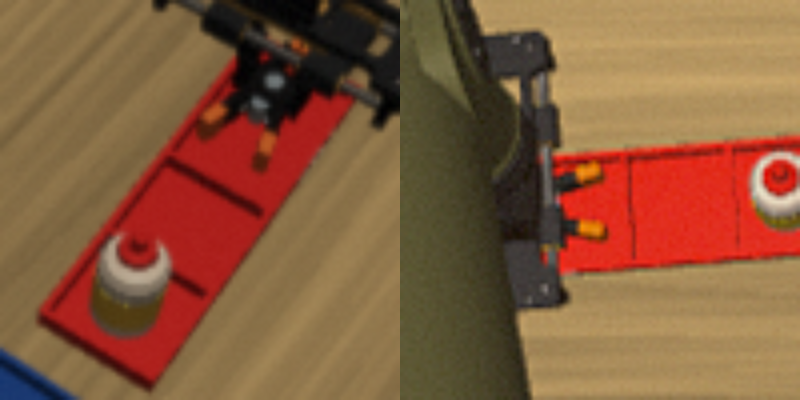

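The clamp hangs over the red long bay, with its handle ends about 10 mm clear of the divider (top crop 607,230 against 632). The glue bottle stands in the end bay. I'll lower it now.

>>> send_rows --motion '[{"claw":-1,"slide":[0,1,8],"delta_rot":[0,0,0]},{"claw":-1,"slide":[0,1,15],"delta_rot":[0,0,0]},{"claw":-1,"slide":[0,1,20],"delta_rot":[0,0,0]},{"claw":-1,"slide":[0,1,24],"delta_rot":[0,0,0]},{"claw":-1,"slide":[0,1,24],"delta_rot":[0,0,0]}]'

```text
time: 25.5
position: [0.6104, 0.2469, 0.0434]
tool_rot: [-2.148, -2.292, 0.002]
ft_force: [-0.5, -0.5, -1.0]
grip_width: 0.389
grip_force: 20.0
```

>>> send_rows --motion '[{"claw":-1,"slide":[0,0,1],"delta_rot":[0,0,0]},{"claw":-1,"slide":[0,0,1],"delta_rot":[0,0,0]}]'

```text
time: 25.7
position: [0.611, 0.247, 0.0435]
tool_rot: [2.148, 2.292, 0.0]
ft_force: [-0.9, -0.4, 0.4]
grip_width: 0.391
grip_force: 20.0
```

>>> send_rows --motion '[{"claw":-1,"slide":[0,0,0.8],"delta_rot":[0,0,0]},{"claw":-1,"slide":[0,0,0.8],"delta_rot":[0,0,0]}]'

```text
time: 25.9
position: [0.611, 0.2471, 0.0427]
tool_rot: [2.148, 2.292, 0.0]
ft_force: [-0.6, 0.5, -1.0]
grip_width: 0.388
grip_force: 20.0
```

>>> send_rows --motion '[{"claw":0.3,"slide":[0,0,0],"delta_rot":[0,0,0]},{"claw":0.3,"slide":[0,0,0],"delta_rot":[0,0,0]},{"claw":0.3,"slide":[0,0,0],"delta_rot":[0,0,0]},{"claw":0.3,"slide":[0,0,0],"delta_rot":[0,0,0]}]'

```text
time: 26.3
position: [0.611, 0.2471, 0.0427]
tool_rot: [2.148, 2.292, 0.001]
ft_force: [-0.4, 0.1, 0.5]
grip_width: 0.623
grip_force: 0.0
```

>>> send_rows --motion '[{"claw":1,"slide":[0,0,-30],"delta_rot":[0,0,0]},{"claw":1,"slide":[0,0,-75],"delta_rot":[0,0,0]},{"claw":1,"slide":[0,0,-120],"delta_rot":[0,0,0]},{"claw":1,"slide":[0,0,-120],"delta_rot":[0,0,0]},{"claw":1,"slide":[0,0,-120],"delta_rot":[0,0,0]}]'

```text
time: 26.8
position: [0.6118, 0.2473, 0.1643]
tool_rot: [2.147, 2.292, 0.005]
ft_force: [0.1, -0.7, -1.4]
grip_width: 0.971
grip_force: 0.0
```

```bash
python3 go.py .481 -.413 .12 76.5
```

```text
t 26.8 pos [0.6118 0.2473 0.1643] closing 3.7230588068090897 tilt z [ 0.0029  0.0017 -1.    ] q1,q7 [-0.7135 -0.2504]
slide [-650.5112 -173.4955   42.7684] rotz -1.2701972433514719 q7 after?
```

>>> send_rows --motion '[{"claw":1,"slide":[-45,-12,0],"delta_rot":[0,0,0]},{"claw":1,"slide":[-90,-24,0],"delta_rot":[0,0,0]},{"claw":1,"slide":[-135,-36,0],"delta_rot":[0,0,0]},{"claw":1,"slide":[-180,-48,0],"delta_rot":[0,0,0]},{"claw":1,"slide":[-225,-60,0],"delta_rot":[0,0,0]}]'

```text
time: 27.3
position: [0.5638, 0.0169, 0.1607]
tool_rot: [-2.146, -2.291, 0.004]
ft_force: [0.3, 0.1, 0.0]
grip_width: 1.001
grip_force: 0.0
```

>>> send_rows --motion '[{"claw":1,"slide":[-45,-12,0],"delta_rot":[0,0,0]},{"claw":1,"slide":[-90,-24,0],"delta_rot":[0,0,0]},{"claw":1,"slide":[-135,-36,0],"delta_rot":[0,0,0]},{"claw":1,"slide":[-180,-48,0],"delta_rot":[0,0,0]},{"claw":1,"slide":[-225,-60,0],"delta_rot":[0,0,0]}]'

```text
time: 27.8
position: [0.5187, -0.211, 0.1609]
tool_rot: [-2.146, -2.291, 0.002]
ft_force: [1.3, -0.6, 0.5]
grip_width: 0.995
grip_force: 0.0
```

>>> send_rows --motion '[{"claw":1,"slide":[-45,-12,0],"delta_rot":[0,0,0.13]},{"claw":1,"slide":[-90,-24,0],"delta_rot":[0,0,0.26]},{"claw":1,"slide":[-135,-36,0],"delta_rot":[0,0,0.39]},{"claw":1,"slide":[-180,-48,0],"delta_rot":[0,0,0.52]},{"claw":1,"slide":[-200,-53,0],"delta_rot":[0,0,0.65]}]'

```text
time: 28.3
position: [0.4767, -0.4174, 0.161]
tool_rot: [-2.776, -1.471, 0.007]
ft_force: [-1.0, 0.1, 0.1]
grip_width: 0.999
grip_force: 0.0
```

>>> send_rows --motion '[{"claw":1,"slide":[0,0,0],"delta_rot":[0,0,0.13]},{"claw":1,"slide":[0,0,0],"delta_rot":[0,0,0.26]},{"claw":1,"slide":[0,0,0],"delta_rot":[0,0,0.39]},{"claw":1,"slide":[0,0,0],"delta_rot":[0,0,0.52]},{"claw":1,"slide":[0,0,0],"delta_rot":[0,0,0.65]}]'

```text
time: 28.8
position: [0.4796, -0.4121, 0.1605]
tool_rot: [-3.097, -0.516, 0.004]
ft_force: [-0.6, -0.9, 0.8]
grip_width: 1.0
grip_force: 0.0
```

>>> send_rows --motion '[{"claw":1,"slide":[0,0,0],"delta_rot":[0,0,0.13]},{"claw":1,"slide":[0,0,0],"delta_rot":[0,0,0.26]},{"claw":1,"slide":[0,0,0],"delta_rot":[0,0,0.39]},{"claw":1,"slide":[0,0,0],"delta_rot":[0,0,0.52]},{"claw":1,"slide":[0,0,0],"delta_rot":[0,0,0.57]}]'

```text
time: 29.3
position: [0.4797, -0.4121, 0.1605]
tool_rot: [-3.118, 0.373, 0.005]
ft_force: [1.0, -0.5, 0.1]
grip_width: 1.0
grip_force: 0.0
```

```bash
python3 go.py .481 -.413 .044 76.5;  python3 - <<'E'
from h import *
b=ctrl.get_image("scene");t=ctrl.get_image("top")
o=np.zeros((400,800,3),np.uint8)
o[:,:400]=cv2.resize(b["color"][250:350,150:250],(400,400));o[:,400:]=cv2.resize(t["color"][120:220,205:305],(400,400));cv2.imwrite("pics/c7.png",o)
E
```

```text
t 29.3 pos [ 0.4797 -0.4121  0.1605] closing -103.6488899823287 tilt z [-0.003   0.0013 -1.    ] q1,q7 [-0.1199 -0.7852]
slide [  1.8633   0.6584 116.501 ] rotz -0.0025986204148716907 q7 after?
```

View pics/c7.png

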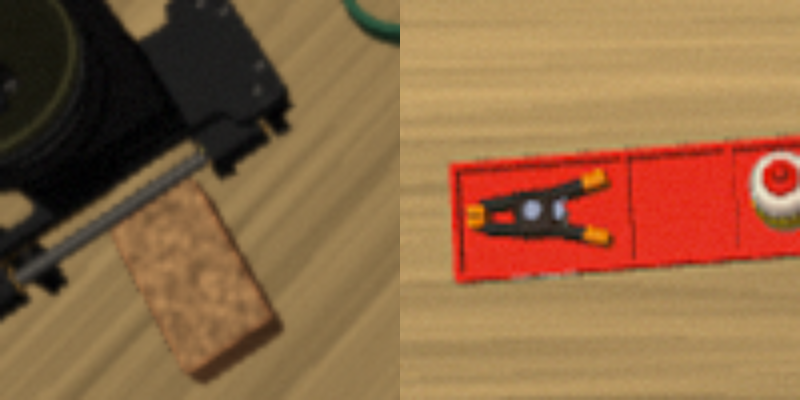

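The clamp lies flat in the red long bay, pivot at crop (532,210), inside all the walls. Over the cork, the fingers sit either side and square to it.

>>> send_rows --motion '[{"claw":1,"slide":[1,1,35],"delta_rot":[0,0,0]},{"claw":1,"slide":[1,1,70],"delta_rot":[0,0,0]},{"claw":1,"slide":[1,1,100],"delta_rot":[0,0,0]},{"claw":1,"slide":[1,1,116],"delta_rot":[0,0,0]},{"claw":1,"slide":[1,1,118],"delta_rot":[0,0,0]}]'

```text
time: 29.9
position: [0.4798, -0.4128, 0.0419]
tool_rot: [-3.118, 0.366, 0.007]
ft_force: [-0.8, -0.2, -0.2]
grip_width: 1.003
grip_force: 0.0
```

>>> send_rows --motion '[{"claw":-1,"slide":[0,0,0],"delta_rot":[0,0,0]},{"claw":-1,"slide":[0,0,0],"delta_rot":[0,0,0]},{"claw":-1,"slide":[0,0,0],"delta_rot":[0,0,0]},{"claw":-1,"slide":[0,0,0],"delta_rot":[0,0,0]},{"claw":-1,"slide":[0,0,0],"delta_rot":[0,0,0]}]'

```text
time: 30.4
position: [0.4816, -0.4143, 0.0452]
tool_rot: [3.12, -0.367, 0.002]
ft_force: [0.3, 0.8, 3.5]
grip_width: 0.634
grip_force: 17.9
```

>>> send_rows --motion '[{"claw":-1,"slide":[0,0,0],"delta_rot":[0,0,0]},{"claw":-1,"slide":[0,0,0],"delta_rot":[0,0,0]}]'

```text
time: 30.6
position: [0.4817, -0.4143, 0.0452]
tool_rot: [3.12, -0.367, 0.002]
ft_force: [0.2, 0.1, 4.0]
grip_width: 0.634
grip_force: 19.9
```

```bash
python3 go.py .621 -.086 .11 3.1
```

```text
t 30.6 pos [ 0.4817 -0.4143  0.0452] closing -103.41786289461709 tilt z [ 0.001  -0.0003 -1.    ] q1,q7 [-0.0461 -0.7072]
slide [  59.4347 -351.6538  -64.7532] rotz 1.2825052338908274 q7 after?
```

>>> send_rows --motion '[{"claw":-1,"slide":[0,0,-35],"delta_rot":[0,0,0]},{"claw":-1,"slide":[0,0,-80],"delta_rot":[0,0,0]},{"claw":-1,"slide":[0,0,-120],"delta_rot":[0,0,0]},{"claw":-1,"slide":[3,-15,-130],"delta_rot":[0,0,0]},{"claw":-1,"slide":[9,-52,-130],"delta_rot":[0,0,0]}]'

```text
time: 31.1
position: [0.5004, -0.37, 0.1774]
tool_rot: [3.114, -0.378, 0.006]
ft_force: [0.0, 0.3, -1.4]
grip_width: 0.625
grip_force: 19.9
```

>>> send_rows --motion '[{"claw":-1,"slide":[7,-42,0],"delta_rot":[0,0,0]},{"claw":-1,"slide":[14,-84,0],"delta_rot":[0,0,0]},{"claw":-1,"slide":[21,-126,0],"delta_rot":[0,0,0]},{"claw":-1,"slide":[28,-168,0],"delta_rot":[0,0,0]},{"claw":-1,"slide":[35,-210,0],"delta_rot":[0,0,0]}]'

```text
time: 31.6
position: [0.585, -0.1675, 0.1742]
tool_rot: [-3.12, 0.367, 0.001]
ft_force: [1.0, -0.6, -0.2]
grip_width: 0.634
grip_force: 19.9
```

>>> send_rows --motion '[{"claw":-1,"slide":[7,-42,0],"delta_rot":[0,0,-0.13]},{"claw":-1,"slide":[15,-90,0],"delta_rot":[0,0,-0.26]},{"claw":-1,"slide":[15,-90,0],"delta_rot":[0,0,-0.39]},{"claw":-1,"slide":[15,-90,0],"delta_rot":[0,0,-0.52]},{"claw":-1,"slide":[15,-90,0],"delta_rot":[0,0,-0.65]}]'

```text
time: 32.1
position: [0.6201, -0.0847, 0.174]
tool_rot: [3.072, 0.659, -0.002]
ft_force: [-0.0, 0.0, -1.1]
grip_width: 0.633
grip_force: 19.9
```

>>> send_rows --motion '[{"claw":-1,"slide":[0,0,0],"delta_rot":[0,0,-0.13]},{"claw":-1,"slide":[0,0,0],"delta_rot":[0,0,-0.26]},{"claw":-1,"slide":[0,0,0],"delta_rot":[0,0,-0.39]},{"claw":-1,"slide":[0,0,0],"delta_rot":[0,0,-0.52]},{"claw":-1,"slide":[0,0,0],"delta_rot":[0,0,-0.65]}]'

```text
time: 32.6
position: [0.6199, -0.0853, 0.1739]
tool_rot: [-2.701, -1.603, 0.001]
ft_force: [-0.3, -0.2, -1.3]
grip_width: 0.629
grip_force: 19.9
```

>>> send_rows --motion '[{"claw":-1,"slide":[0,0,0],"delta_rot":[0,0,-0.13]},{"claw":-1,"slide":[0,0,0],"delta_rot":[0,0,-0.26]},{"claw":-1,"slide":[0,0,0],"delta_rot":[0,0,-0.39]},{"claw":-1,"slide":[0,0,0],"delta_rot":[0,0,-0.52]},{"claw":-1,"slide":[0,0,0],"delta_rot":[0,0,-0.56]}]'

```text
time: 33.1
position: [0.6199, -0.0854, 0.174]
tool_rot: [-2.155, -2.285, 0.001]
ft_force: [-0.1, -0.8, -1.1]
grip_width: 0.631
grip_force: 19.9
```

```bash
python3 go.py .621 -.086 .049 3.1
```

```text
t 33.1 pos [ 0.6199 -0.0854  0.174 ] closing 3.347226966921587 tilt z [-0.0009  0.0002 -1.    ] q1,q7 [-0.453   0.3382]
slide [ -0.6508   1.197  125.0015] rotz 0.004314924572500814 q7 after?
```

>>> send_rows --motion '[{"claw":-1,"slide":[-1,1,30],"delta_rot":[0,0,0]},{"claw":-1,"slide":[-1,1,65],"delta_rot":[0,0,0]},{"claw":-1,"slide":[-1,1,90],"delta_rot":[0,0,0]},{"claw":-1,"slide":[-1,1,100],"delta_rot":[0,0,0]},{"claw":-1,"slide":[-1,1,105],"delta_rot":[0,0,0]}]'

```text
time: 33.6
position: [0.6207, -0.0863, 0.0684]
tool_rot: [-2.159, -2.281, 0.002]
ft_force: [-0.3, 0.9, -0.7]
grip_width: 0.633
grip_force: 19.9
```

>>> send_rows --motion '[{"claw":-1,"slide":[0,0,5],"delta_rot":[0,0,0]},{"claw":-1,"slide":[0,0,9],"delta_rot":[0,0,0]},{"claw":-1,"slide":[0,0,13],"delta_rot":[0,0,0]},{"claw":-1,"slide":[0,0,17],"delta_rot":[0,0,0]},{"claw":-1,"slide":[0,0,19],"delta_rot":[0,0,0]}]'

```text
time: 34.1
position: [0.6214, -0.0862, 0.0504]
tool_rot: [2.159, 2.282, 0.0]
ft_force: [-0.7, 0.7, -0.8]
grip_width: 0.631
grip_force: 19.9
```

>>> send_rows --motion '[{"claw":-1,"slide":[0,0,1],"delta_rot":[0,0,0]},{"claw":-1,"slide":[0,0,1.5],"delta_rot":[0,0,0]}]'

```text
time: 34.3
position: [0.6214, -0.0863, 0.0492]
tool_rot: [-2.159, -2.282, -0.0]
ft_force: [-1.7, -0.4, 2.0]
grip_width: 0.628
grip_force: 19.9
```

On the floor. Release, rise and check.

>>> send_rows --motion '[{"claw":1,"slide":[0,0,0],"delta_rot":[0,0,0]},{"claw":1,"slide":[0,0,0],"delta_rot":[0,0,0]},{"claw":1,"slide":[0,0,0],"delta_rot":[0,0,0]},{"claw":1,"slide":[0,0,0],"delta_rot":[0,0,0]}]'

```text
time: 34.7
position: [0.6215, -0.0863, 0.0492]
tool_rot: [2.159, 2.282, 0.0]
ft_force: [0.5, -0.5, -0.6]
grip_width: 0.908
grip_force: 0.0
```

>>> send_rows --motion '[{"claw":1,"slide":[0,0,-35],"delta_rot":[0,0,0]},{"claw":1,"slide":[0,0,-80],"delta_rot":[0,0,0]},{"claw":1,"slide":[0,0,-125],"delta_rot":[0,0,0]},{"claw":1,"slide":[0,-40,-150],"delta_rot":[0,0,0]},{"claw":1,"slide":[0,-80,-150],"delta_rot":[0,0,0]}]'

```text
time: 35.2
position: [0.5436, -0.0918, 0.2031]
tool_rot: [2.156, 2.277, 0.007]
ft_force: [-0.8, 0.2, 0.6]
grip_width: 1.004
grip_force: 0.0
```

>>> send_rows --motion '[{"claw":1,"slide":[0,-40,0],"delta_rot":[0,0,0]},{"claw":1,"slide":[45,-60,0],"delta_rot":[0,0,0]},{"claw":1,"slide":[90,-60,0],"delta_rot":[0,0,0]},{"claw":1,"slide":[90,-60,0],"delta_rot":[0,0,0]},{"claw":1,"slide":[90,-60,0],"delta_rot":[0,0,0]}]'

```text
time: 35.7
position: [0.4766, -0.0032, 0.1993]
tool_rot: [2.156, 2.284, 0.001]
ft_force: [0.5, -0.3, -0.0]
grip_width: 1.001
grip_force: 0.0
```

```bash
python3 - <<'E'
from h import *
b=ctrl.get_image("scene");t=ctrl.get_image("top")
o=np.zeros((560,800,3),np.uint8)
o[:250]=cv2.resize(t["color"][150:250,165:485],(800,250));o[255:555,:400]=cv2.resize(b["color"][140:350,255:435],(350,300)) if 0 else cv2.resize(b["color"][140:350,175:455],(400,300))
o[255:555,400:]=cv2.resize(b["color"][220:340,255:415],(400,300));cv2.imwrite("pics/f.png",o);print(ctrl.get_state()["position"])
E
```

```text
[ 0.4769 -0.0053  0.1992]
```

View pics/f.png

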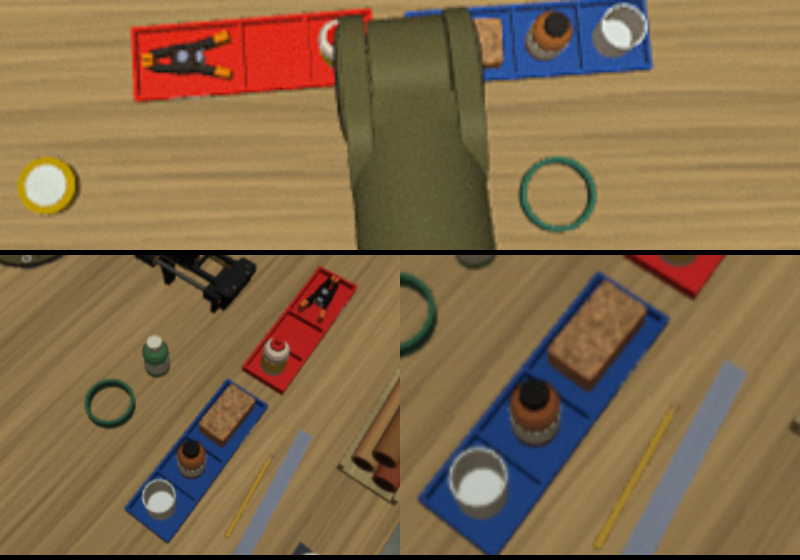

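All five items sit level in their bays, with the cork within the blue long bay's walls at (598,330). The solvent, tape and tin are where they started, and the gripper is clear. Handing in.

```bash
python3 -c "
from bench import ctrl
print(ctrl.close_job())"
```

```text
the job is handed in; nothing more can be done
None
```

Both kits are in their trays and the job is handed in at about 36 s of the 125 s allowed. In the last pictures all five items stood or lay in their bays and the solvent bottle, wax tin and tape looked unmoved; the hand-in gave no verdict.

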